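# Record and tare the empty weighing boat

## Robot

A 6-joint arm with a two-finger parallel gripper is mounted at the origin on a cart in front of the work surface, level with it; the furniture and walls round the work are solid. World frame = base frame: x ahead of the robot, y to its left, z up, the work surface at z = 0. Lengths are in m, angles in rad, forces in N, time in s.
With the tool pointing down it reaches from about 0.325 to 0.75 m from the base axis. Payload 7.6 kg.
Tool frame: the origin (TCP) lies between the finger pads; the fingertips stand 19 mm ahead of it and the grasp point (between the pads) is the TCP; z points along the fingers, y is the line along which they close (so a half turn about z gives the same grasp; the last joint's range is limited). The gripper opens to 85 mm and grips with 20 to 120 N. Pads are 22 mm wide; open, the fingers measure 114 mm over their backs; the gripper's body (76 mm by 85 mm) begins 54 mm behind the grasp point. The pads swing forward as they close: fully open they stand 13 mm farther back than shut.
Start: joints at [-1.383, 0.052, 1.401, -0, 1.689, -0.07], TCP at [0.134, -0.508, 0.25] pointing down, gripper open.
Joint ranges: [-2.9, 2.9], [-0.91, 2.17], [0.12, 2.37], [-1.06, 4.2], [0.26, 2.73], [-2.93, 2.93]. Speed limits (rad/s): [2.57, 2.57, 3.01, 3.14, 3.14, 3.14].

## Interface

Orientations are given as a rotation vector (axis times angle).
In Python, from station import r gives the robot as it stands.
- The arm moves only by the tool step_arm, never from a script. Its argument "series" is a list of rows, each an object with "travel": the shift along the tool's x, y, z in units of 500 mm (1.0 is 500 mm), a list of three; "twist": the turn, a rotation vector about the tool's x, y, z in units of 90 degrees (1.0 is 90 degrees), a list of three; "hand": the opening, from 0 (shut) to 1 (fully open). A call has 1 to 20 rows; each row is the pose to reach, as a shift and turn from the pose commanded when the call began, along the tool's axes at that moment; what a row does not reach only later rows make up. A row lasts 1/10 s, in which the tool goes at most 50 mm and 8.59 degrees, less where a joint would pass 70% of its speed; a pose out of reach is approached as far as the arm can. A call with a number of a shift or a turn outside -1 to 1 is refused whole. A call with a gripper value outside its range is refused whole. The fingers move at their own pace and stop on an object; "grip_force" is the grip in N (left out, the last holds). Time passes only in rows, so rows that repeat a pose let the fingers close. It gives the time, the measured TCP pose, the force, the opening and the grip force at its end, in the units of the state.
- r.read_state(): the state, without advancing time (a new reading comes with each control period).
- r.capture(name): name is "scene" or "top"; returns the picture (400x640x3 uint8, red, green, blue); there is no depth.
- r.camera_info(name): a dict with "fx", "fy", "cx", "cy" (pixels), "k1" (the pictures are not rectified: a ray, as slopes to the right and down, at radius r is drawn at 1 + k1 r^2 times it, then the intrinsics apply), "R" (3x3) and "t" (3): a world point X has camera coordinates R X + t. Camera axes: x right, y down, z forward; pixel columns grow to the right and rows downward; lengths in m; the calibration is good to about 2 mm. A picture is of the moment at which its call begins. camera_info takes no time and is no camera call.
- r.finish_job(): hands the job in; it is judged then, once.
The state is a dict: "time_s": time; "joint_positions": joint angles; "qd": joint speeds; "joint_efforts": joint torques, N m; "tcp_pos": TCP position; "eef_rot": TCP orientation; "force": force on the tool from outside, world axes, zero at the start; "moment": the same for the moment, N m; "width": finger opening in m; "finger_force": force on a finger pad.
Only numpy, scipy, OpenCV 4.12 (cv2) and the standard library are available. Lean on these libraries where they do the work, as an engineer would, in place of code of your own. Each camera call takes 0.05 s, during which the arm holds its last target. There are 200 camera calls.

## Task

The empty boat on the balance is about to be filled: push the draught shield's sliding top pane fully shut, take the hand off the balance and leave it alone for at least two seconds so that the reading settles, then press the square print key down to record the boat's weight and after that the long tare key to zero it. Use only the fingertips and a light touch: nothing is gripped or lifted, the balance stays where it stands, and the power key, the boat and the things beside the balance are left alone. Finish with the pane shut, both keys let up and the hand clear.

Things in the scene. Friction and masses are not known exactly. Their poses are not given: they have to be found in the camera images.
- balance: white balance on four rubber feet, loose, 2.6 kg, 250 (x) x 200 (y) x 120; slides if pushed with over 10 N. Origin: centre of the underside; x to its rear, y to its operator's left. Its front faces the robot: a panel rising 0.13 rad rearwards (33 to 46 high) with display and a row of 3 grey keys. Rear: glass box round the pan, x -22 to 116, y -81 to 81, up to z 120 (side rails; front wall 112)
- shield_pane (a joint): opening of the sliding glass top pane (m): 0 fully shut (a stop), up to 0.09 open towards the balance's rear (+x); starts 0.05 to 0.085 open. Pane 132 long x 143 wide, upper face at z = 116. About 1.2 N of friction, plus 3 N per m/s; stays where it is left
- pane_grip (a point): middle of the top edge of the pane's grip, an upright grey bar 10 thick (balance's x), 60 wide (y), top at z = 137, 21 above the glass, on a flat foot 16 x 66 that rises 2.5 above the glass. Push its rear face frontwards to shut the pane; shut, the bar stands at x = 0, y = 0 of the balance. Only flat glass behind the bar
- print_top (a point): centre of the top face of the print key: the small square key, 16 x 20, in the middle of the row (balance x = -98, y = 12), top 43 above the worktop, 6 proud of the panel
- tare_top (a point): centre of the top face of the tare key: the long key, 16 x 44, at the right end of the row (balance y = -56), same height
- power_top (a point): centre of the top face of the power key: the round key, 16 diameter, at the left end of the row (balance y = 72), same height; not to be pressed
- print_key (a joint): travel of the print key in m: 0 up, 0.0035 fully down (2.5 mm still proud of the panel). It moves straight into the panel, takes 1.8 N to start and 3.9 N fully down, counts as pressed from 0.002 and springs back
- tare_key (a joint): travel of the tare key, the same as for the print key
- power_key (a joint): travel of the power key, the same spring
- boat: empty white square plastic weighing boat, 64 x 64 x 11, loose on the pan inside the glass box. Origin: centre of its underside
- pan_centre (a point): centre of the top of the round steel pan (96 diameter), 58 above the worktop, at x = 47 of the balance
- vial: small glass vial, 22 diameter x 40, standing to the right of the balance. Origin: centre of its underside
- standard: white plastic bottle, 42 diameter x 91, standing to the left of the balance's rear half. Origin: centre of its underside
- scoop: thin steel spatula, 178 long x 9 x 6 high, lying to the left of the balance. Origin: centre of its underside; it lies along its own y axis

How it is judged:
By the outcome, as a careful person would: the job done as asked, in the order asked, and still so for the second after the job is handed in, with the robot touching nothing.
It also fails if it takes over 54 s, if anything falls off the work surface, if the arm or the gripper's body presses on something with over 40 N, if the wrist force passes 120 N, or if a joint passes its speed limit or range.

## Working session

There is one attempt and no reset: what is moved stays moved. The work goes in short steps, Python scripts to look and compute and a tool call to move; the robot and the scene stay as the last step left them, time stands still between calls to the robot, and variables do not carry over. Pictures are saved under pics/ and viewed, at most 10 in all, crops included, and the job is handed in when it is done.

Besides the shell and the picture viewer there is one more tool, called after ">>>" as name([rows], argument=value, ...), one row to a line, values as JSON. step_arm: Moves the arm, as the interface text tells. Shifts and turns lie within -1 to 1; 1 stands for 500 mm of shift or 90 degrees of turn. Its arguments: {"type":"object","properties":{"series":{"type":"array","items":{"type":"object","properties":{"travel":{"type":"array","items":{"type":"number","minimum":-1,"maximum":1}},"twist":{"type":"array","items":{"type":"number","minimum":-1,"maximum":1}},"hand":{"type":"number"}}}},"grip_force":{"type":"number"}},"required":["series"]}

```bash
mkdir -p pics; ls; python3 - <<'E'
from station import r
import cv2,numpy as np
for n in ("scene","top"):
    im=r.capture(n); cv2.imwrite(f"pics/{n}0.png",im[:,:,::-1])
    print(n,r.camera_info(n))
print(r.read_state())
E
```

```text
pics
scene {'fx': 487.513440547625, 'fy': 487.513440547625, 'cx': 316.34838287043954, 'cy': 203.26416222870108, 'k1': -0.15070267642430282, 'R': array([[-0.52241772, -0.85267335, -0.00528024],
       [-0.36453014,  0.22893059, -0.90261208],
       [ 0.77084208, -0.46961574, -0.43042253]]), 't': array([0.37478607, 0.28590001, 0.83529638])}
top {'fx': 489.96224472513086, 'fy': 489.96224472513086, 'cx': 313.53886212987595, 'cy': 199.41195964474397, 'k1': -0.04385651249002103, 'R': array([[-0.01468829, -0.99907976, -0.04029748],
       [-0.98253887,  0.0218975 , -0.18476435],
       [ 0.18547673,  0.03687997, -0.98195634]]), 't': array([0.13586495, 0.54055359, 0.9242939 ])}
{'time_s': 0.1, 'joint_positions': array([-1.38326399e+00,  5.27782453e-02,  1.40160972e+00,  1.25445517e-05,
        1.68859155e+00, -7.03105157e-02]), 'qd': array([ 0.00060515, -0.00335174, -0.00270894, -0.0019532 ,  0.00053523,
       -0.0004454 ]), 'joint_efforts': array([ 1.00023750e-03, -3.82583213e+01, -3.60984671e+01, -6.44872648e-05,
        4.76504472e-03,  2.78555478e-05]), 'tcp_pos': array([ 0.13384861, -0.5074079 ,  0.24956109]), 'eef_rot': array([-3.11414700e+00, -4.03721776e-01,  1.08025233e-04]), 'force': array([-0.81066854,  0.82244005,  0.57100569]), 'moment': array([-0.00350167, -0.06753391, -0.00749143]), 'finger_force': 0.0, 'width': 0.08535248358672712}
```

View pics/scene0.png

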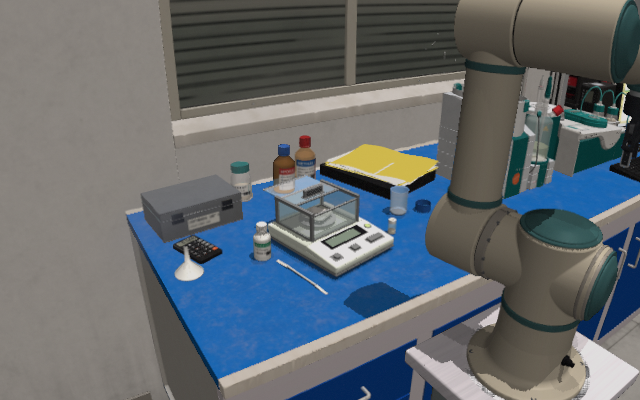

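View pics/top0.png

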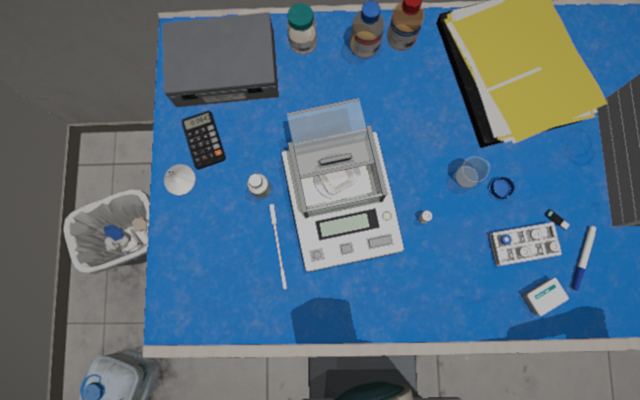

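The scene view shows the balance at about (330,235). In the top view it spans (283..402, 135..270): keys near (317,254), (347,248) and (380,241), grip near (335,159), vial (426,216), bottle (258,184), spatula (278,245).

```bash
python3 - <<'E'
import cv2,numpy as np
a=cv2.imread("pics/top0.png")[90:280,270:440]; b=cv2.imread("pics/scene0.png")[170:280,260:400]
cv2.imwrite("pics/topc.png",cv2.resize(a,None,fx=3.15,fy=3.15,interpolation=cv2.INTER_CUBIC))
cv2.imwrite("pics/scec.png",cv2.resize(b,None,fx=5,fy=5,interpolation=cv2.INTER_CUBIC))
E
```

```text
(no output)
```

View pics/topc.png

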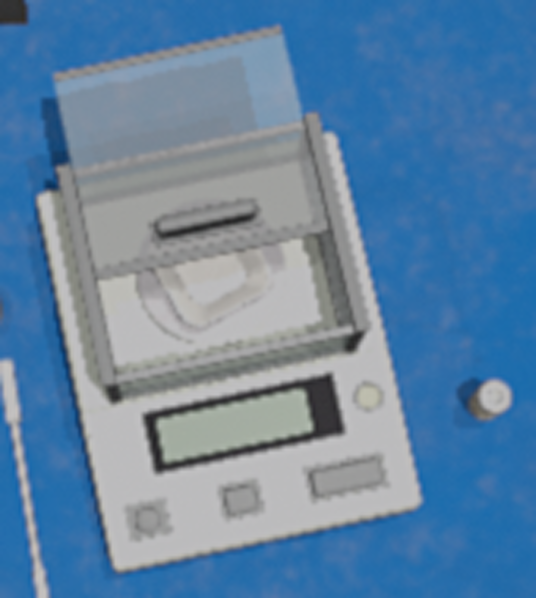

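View pics/scec.png

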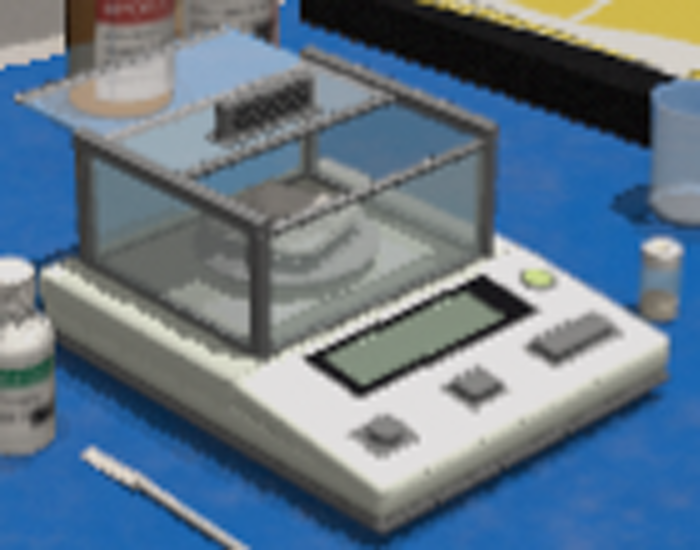

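Enlarged crops: power, print and tare keys are at (148,519), (241,499), (346,476) in the top crop and (385,433), (474,385), (573,338) in the scene crop. The grip's top edge runs (157,222)–(257,207) in the top crop and (218,105)–(308,70) in the scene crop. The boat is on the pan, and the pane's front edge is at mid-box.

```bash
cat > h.py <<'E'
import numpy as np, cv2
from station import r
from scipy.optimize import least_squares
C={n:r.camera_info(n) for n in("scene","top")}
def ray(n,u,v):
    c=C[n]; K=np.array([[c["fx"],0,c["cx"]],[0,c["fy"],c["cy"]],[0,0,1]])
    x,y=cv2.undistortPoints(np.array([[[u,v]]],float),K,np.array([c["k1"],0,0,0]))[0,0]
    d=c["R"].T@[x,y,1]; return -c["R"].T@c["t"],d/np.linalg.norm(d)
def plane(n,u,v,z):
    o,d=ray(n,u,v); return o+d*(z-o[2])/d[2]
def tri(pt,ps):
    A=0;b=0;P=[]
    for n,p in(("top",pt),("scene",ps)):
        o,d=ray(n,*p);M=np.eye(3)-np.outer(d,d);A=A+M;b=b+M@o;P.append((M,o))
    X=np.linalg.solve(A,b);return X,[round(float(np.linalg.norm(M@(X-o)))*1000,1) for M,o in P]
E
python3 - <<'E'
from h import *
np.set_printoptions(precision=4,suppress=True)
T=cv2.imread("pics/top0.png");S=cv2.imread("pics/scene0.png")
def cen(im,p,h):
    u,v=int(round(p[0])),int(round(p[1]));g=cv2.cvtColor(im,cv2.COLOR_BGR2GRAY)[v-h:v+h+1,u-h-4:u+h+5]
    m=(g<180).astype(np.uint8);n,l,s,c=cv2.connectedComponentsWithStats(m)
    k=l[h,h+4] or 1+np.argmax(s[1:,4]);return c[k]+[u-h-4,v-h],s[k]
tc=lambda x,y:(x/3.15+270,y/3.15+90)
sc=lambda x,y:(x/5+260,y/5+170)
K={}
for n,a,b in(("power",(148,519),(385,433)),("print",(241,499),(474,385)),("tare",(346,476),(573,338))):
    p,s=cen(T,tc(*a),8);q,s2=cen(S,sc(*b),6)
    print(n,p,s[2:],q,s2[2:],*tri(p,q)); K[n]=plane("top",*p,.042); print("  plane",K[n],plane("scene",*sc(*b),.043))
gl=tri(tc(157,221),sc(218,103));gr=tri(tc(257,206),sc(308,69));print("grip",gl,gr,tri(tc(206,213),sc(263,86)))
print("grip top plane",plane("top",*tc(206,213),.137), plane("top",*tc(157,221),.137),plane("top",*tc(257,206),.137))
d=K["power"]-K["tare"];print("yaw keys",np.arctan2(-d[0],d[1]),"len",np.linalg.norm(d))
f=[plane("top",*tc(*p),.033) for p in((115,570),(420,503))];d=f[0]-f[1];print("front",f,np.arctan2(-d[0],d[1]),np.linalg.norm(d))
f=[plane("top",*tc(*p),.120) for p in((66,170),(314,118),(113,388),(357,334))];print("box",*f)
f=[plane("scene",*sc(*p),.120) for p in((85,140),(310,52),(262,228),(492,130))];print("box scene",*f)
E
```

```text
power [316.5 254.5] [ 16  14 166] [336.5    256.6111] [14  9 72] [0.4338 0.1214 0.0393] [0.9, 0.9]
  plane [0.4341 0.1221 0.042 ] [0.4277 0.123  0.043 ]
print [345.9383 248.1852] [ 15  14 162] [354.4412 247.2059] [13  9 68] [0.4454 0.0631 0.0396] [0.6, 0.6]
  plane [0.4455 0.0636 0.042 ] [0.4408 0.0648 0.043 ]
tare [379.8081 240.9562] [ 25  17 297] [374.0609 237.3565] [ 19  12 115] [ 0.4585 -0.0043  0.0393] [0.6, 0.6]
  plane [ 0.4586 -0.0036  0.042 ] [ 0.4514 -0.001   0.043 ]
grip (array([0.6001, 0.1089, 0.1365]), [1.3, 1.3]) (array([0.6078, 0.0511, 0.1382]), [0.2, 0.2]) (array([0.6042, 0.0804, 0.1373]), [0.9, 0.9])
grip top plane [0.6048 0.0811 0.137 ] [0.6007 0.11   0.137 ] [0.6083 0.0512 0.137 ]
yaw keys 0.1918356374571637 len 0.12803722130663564
front [array([0.4026, 0.1427, 0.033 ]), array([ 0.4411, -0.0504,  0.033 ])] 0.19708238192950434 0.1969720388875432
box [0.6386 0.1647 0.12  ] [0.6672 0.0144 0.12  ] [0.5048 0.1379 0.12  ] [ 0.5338 -0.0059  0.12  ]
box scene [0.6273 0.1671 0.12  ] [0.6625 0.0154 0.12  ] [0.5003 0.1427 0.12  ] [ 0.5312 -0.0079  0.12  ]
```

Heights fit the text (grip 0.137, keys about 0.04), and all three keys give the same balance origin, (0.544, 0.0704), yaw 0.194 rad; the pane is about 61 mm open. Next I compute the moves.

```bash
cat > go.py <<'E'
import numpy as np,sys
from station import r
from scipy.spatial.transform import Rotation as Ro
O=np.array([.544,.0704]);psi=.194
c,s=np.cos(psi),np.sin(psi)
def bal(p): d=p[:2]-O; return np.round([1000*(c*d[0]+s*d[1]),1000*(-s*d[0]+c*d[1]),1000*p[2]],1)
def plan(*pts):
    st=r.read_state();R0=Ro.from_rotvec(st["eef_rot"])
    Rt=Ro.from_matrix([[c,s,0],[s,-c,0],[0,0,-1]])
    print("now bal",bal(st["tcp_pos"]),"F",st["force"].round(2),"t",st["time_s"],"twist",((R0.inv()*Rt).as_rotvec()/(np.pi/2)).round(4))
    for x,y,z in pts:
        P=np.array([O[0]+(c*x-s*y)/1000,O[1]+(s*x+c*y)/1000,z/1000])
        print((x,y,z),P.round(4),"travel",(R0.inv().apply(P-st["tcp_pos"])/.5).round(4))
if __name__=="__main__": plan(*[tuple(map(float,a.split(","))) for a in sys.argv[1:]])
E
python3 go.py 93,0,250
```

```text
now bal [-513.9 -487.9  249.6] F [-0.81  0.82  0.57] t 0.1 twist [-0.0009 -0.      0.0406]
(93.0, 0.0, 250.0) [0.6353 0.0883 0.25  ] travel [ 1.2735e+00 -8.9640e-01  5.0000e-04]
```

>>> step_arm([
  {"travel": [0.7, -0.5, 0], "twist": [0, 0, 0.04], "hand": 0},
  {"travel": [0.7, -0.5, 0], "twist": [0, 0, 0.04], "hand": 0},
  {"travel": [0.7, -0.5, 0], "twist": [0, 0, 0.04], "hand": 0},
  {"travel": [0.7, -0.5, 0], "twist": [0, 0, 0.04], "hand": 0},
  {"travel": [0.7, -0.5, 0], "twist": [0, 0, 0.04], "hand": 0},
  {"travel": [0.7, -0.5, 0], "twist": [0, 0, 0.04], "hand": 0},
  {"travel": [0.7, -0.5, 0], "twist": [0, 0, 0.04], "hand": 0},
  {"travel": [0.7, -0.5, 0], "twist": [0, 0, 0.04], "hand": 0},
  {"travel": [0.7, -0.5, 0], "twist": [0, 0, 0.04], "hand": 0},
  {"travel": [0.7, -0.5, 0], "twist": [0, 0, 0.04], "hand": 0},
])

```text
time_s: 1.1
tcp_pos: [0.41, -0.1739, 0.2498]
eef_rot: [-3.125, -0.313, 0.001]
force: [-0.1, -0.3, 0.2]
width: -0.0002
finger_force: 0.0
```

```bash
python3 go.py 93,0,250 93,0,170
```

```text
now bal [-178.6 -213.9  249.8] F [-0.08 -0.32  0.18] t 1.1 twist [-0.0007  0.0002  0.0038]
(93.0, 0.0, 250.0) [0.6353 0.0883 0.25  ] travel [ 5.457e-01 -4.246e-01 -1.000e-04]
(93.0, 0.0, 170.0) [0.6353 0.0883 0.17  ] travel [ 0.5457 -0.4244  0.1599]
```

>>> step_arm([
  {"travel": [0.546, -0.425, 0], "twist": [0, 0, 0.004], "hand": 0},
  {"travel": [0.546, -0.425, 0], "twist": [0, 0, 0.004], "hand": 0},
  {"travel": [0.546, -0.425, 0], "twist": [0, 0, 0.004], "hand": 0},
  {"travel": [0.546, -0.425, 0], "twist": [0, 0, 0.004], "hand": 0},
  {"travel": [0.546, -0.425, 0], "twist": [0, 0, 0.004], "hand": 0},
  {"travel": [0.546, -0.425, 0], "twist": [0, 0, 0.004], "hand": 0},
  {"travel": [0.546, -0.425, 0], "twist": [0, 0, 0.004], "hand": 0},
  {"travel": [0.546, -0.425, 0], "twist": [0, 0, 0.004], "hand": 0},
  {"travel": [0.546, -0.425, 0.08], "twist": [0, 0, 0.004], "hand": 0},
  {"travel": [0.546, -0.425, 0.15], "twist": [0, 0, 0.004], "hand": 0},
  {"travel": [0.546, -0.425, 0.16], "twist": [0, 0, 0.004], "hand": 0},
  {"travel": [0.546, -0.425, 0.16], "twist": [0, 0, 0.004], "hand": 0},
])

```text
time_s: 2.3
tcp_pos: [0.6347, 0.0836, 0.1698]
eef_rot: [3.128, 0.294, -0.004]
force: [0.4, 0.1, 0.4]
width: 0.0003
finger_force: 0.0
```

```bash
python3 go.py 93,0,144; python3 - <<'E'
from station import r
import cv2,numpy as np
a=r.capture("scene")[110:280,220:420,::-1];b=r.capture("top")[70:280,240:440,::-1]
a=cv2.resize(a,None,fx=2,fy=2.4706);b=cv2.resize(b,None,fx=2,fy=2)
cv2.imwrite("pics/pre.png",np.hstack([a,b]))
E
```

```text
now bal [ 91.5  -4.5 169.8] F [0.4  0.06 0.41] t 2.3 twist [ 0.      0.0014 -0.004 ]
(93.0, 0.0, 144.0) [0.6353 0.0883 0.144 ] travel [ 0.003  -0.009   0.0516]
```

View pics/pre.png

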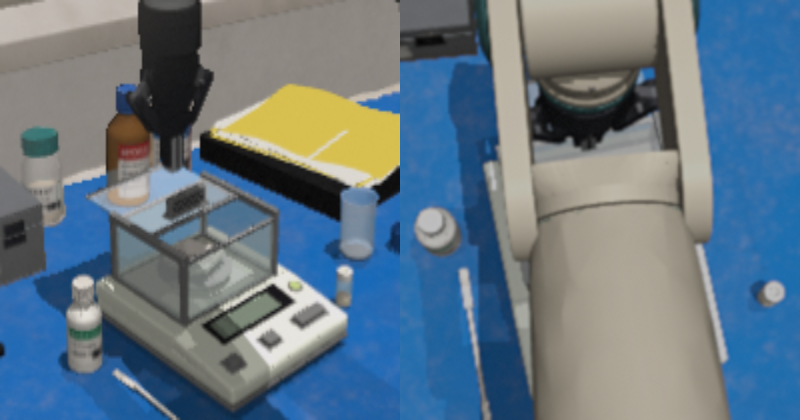

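The left half shows the closed fingertips at (175,170), above and behind the grip bar at (185,200), and clear of it. Now I lower behind the bar.

>>> step_arm([
  {"travel": [0.002, 0, 0.03], "twist": [0, 0, 0], "hand": 0},
  {"travel": [0.002, 0, 0.046], "twist": [0, 0, 0], "hand": 0},
  {"travel": [0.002, 0, 0.05], "twist": [0, 0, 0], "hand": 0},
  {"travel": [0.002, 0, 0.05], "twist": [0, 0, 0], "hand": 0},
])

```text
time_s: 2.8
tcp_pos: [0.6359, 0.0848, 0.1446]
eef_rot: [3.128, 0.296, -0.002]
force: [0.5, 0.4, -0.1]
width: 0.0003
finger_force: 0.0
```

```bash
python3 go.py 78,0,144 25,0,144 16,0,144
```

```text
now bal [ 93.   -3.6 144.6] F [ 0.46  0.4  -0.14] t 2.8 twist [-0.      0.0008 -0.0033]
(78.0, 0.0, 144.0) [0.6205 0.0854 0.144 ] travel [-0.03   -0.0069  0.0012]
(25.0, 0.0, 144.0) [0.5685 0.0752 0.144 ] travel [-0.136  -0.0064  0.0014]
(16.0, 0.0, 144.0) [0.5597 0.0735 0.144 ] travel [-0.154  -0.0063  0.0014]
```

>>> step_arm([
  {"travel": [-0.015, -0.006, 0], "hand": 0},
  {"travel": [-0.025, -0.006, 0], "hand": 0},
  {"travel": [-0.035, -0.006, 0], "hand": 0},
  {"travel": [-0.045, -0.006, 0], "hand": 0},
  {"travel": [-0.055, -0.006, 0], "hand": 0},
  {"travel": [-0.065, -0.006, 0], "hand": 0},
  {"travel": [-0.075, -0.006, 0], "hand": 0},
  {"travel": [-0.085, -0.006, 0], "hand": 0},
  {"travel": [-0.095, -0.006, 0], "hand": 0},
  {"travel": [-0.105, -0.006, 0], "hand": 0},
  {"travel": [-0.115, -0.006, 0], "hand": 0},
  {"travel": [-0.125, -0.006, 0], "hand": 0},
  {"travel": [-0.13, -0.006, 0], "hand": 0},
  {"travel": [-0.13, -0.006, 0], "hand": 0},
])

```text
validation failed for argument at $.se...
```

```bash
python3 go.py 16,0,144; python3 - <<'E'
from station import r
import cv2,numpy as np
a=r.capture("scene")[150:280,250:410,::-1]
cv2.imwrite("pics/p1.png",cv2.resize(a,None,fx=4,fy=4,interpolation=cv2.INTER_CUBIC))
E
```

```text
now bal [ 93.   -3.6 144.6] F [ 0.46  0.4  -0.14] t 2.8 twist [-0.      0.0008 -0.0033]
(16.0, 0.0, 144.0) [0.5597 0.0735 0.144 ] travel [-0.154  -0.0063  0.0014]
```

View pics/p1.png

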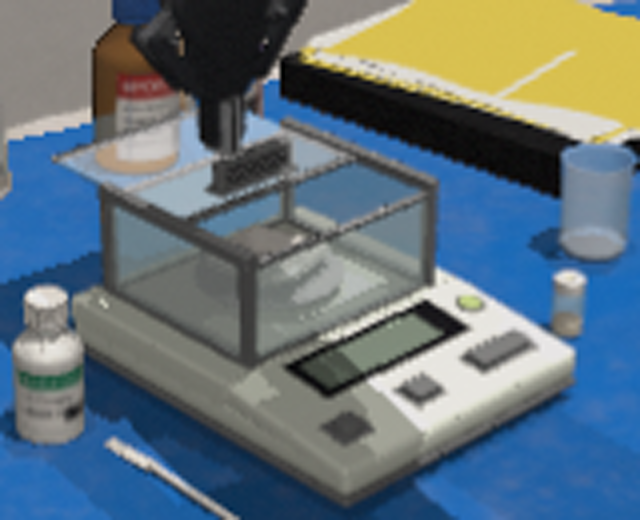

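The move was refused because the twist was missing, so nothing moved. The picture shows the fingertips at (222,150), down behind the bar at (250,165). I push now with twist included.

>>> step_arm([
  {"travel": [-0.015, -0.006, 0], "twist": [0, 0, 0], "hand": 0},
  {"travel": [-0.025, -0.006, 0], "twist": [0, 0, 0], "hand": 0},
  {"travel": [-0.035, -0.006, 0], "twist": [0, 0, 0], "hand": 0},
  {"travel": [-0.045, -0.006, 0], "twist": [0, 0, 0], "hand": 0},
  {"travel": [-0.055, -0.006, 0], "twist": [0, 0, 0], "hand": 0},
  {"travel": [-0.065, -0.006, 0], "twist": [0, 0, 0], "hand": 0},
  {"travel": [-0.075, -0.006, 0], "twist": [0, 0, 0], "hand": 0},
  {"travel": [-0.085, -0.006, 0], "twist": [0, 0, 0], "hand": 0},
  {"travel": [-0.095, -0.006, 0], "twist": [0, 0, 0], "hand": 0},
  {"travel": [-0.105, -0.006, 0], "twist": [0, 0, 0], "hand": 0},
  {"travel": [-0.115, -0.006, 0], "twist": [0, 0, 0], "hand": 0},
  {"travel": [-0.125, -0.006, 0], "twist": [0, 0, 0], "hand": 0},
  {"travel": [-0.13, -0.006, 0], "twist": [0, 0, 0], "hand": 0},
  {"travel": [-0.13, -0.006, 0], "twist": [0, 0, 0], "hand": 0},
])

```text
time_s: 4.25
tcp_pos: [0.5713, 0.0755, 0.1451]
eef_rot: [3.128, 0.296, -0.001]
force: [-0.3, -0.3, -0.4]
width: 0.0002
finger_force: 0.0
```

```bash
python3 go.py 16,0,144; python3 - <<'E'
from station import r
import cv2,numpy as np
a=r.capture("scene")[150:280,250:410,::-1]
cv2.imwrite("pics/p2.png",cv2.resize(a,None,fx=4,fy=4,interpolation=cv2.INTER_CUBIC))
E
```

```text
now bal [ 27.8  -0.3 145.1] F [-0.27 -0.3  -0.39] t 4.25 twist [ 0.      0.0005 -0.0035]
(16.0, 0.0, 144.0) [0.5597 0.0735 0.144 ] travel [-0.0236 -0.0004  0.0023]
```

View pics/p2.png

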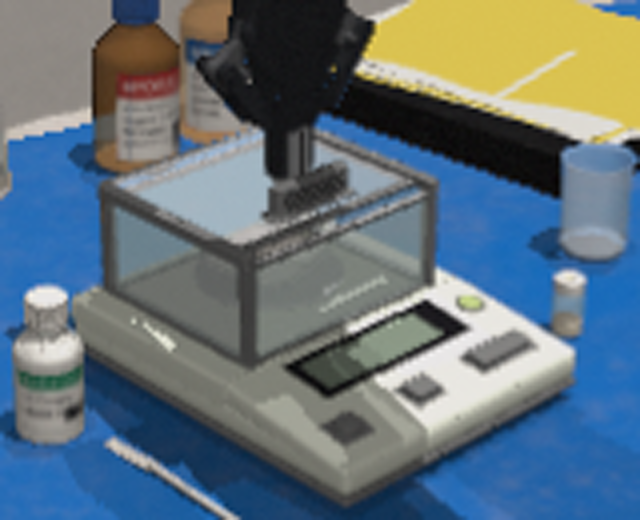

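The balance hasn't moved. The bar is now at (310,185), with the pane nearly at the front frame. I creep the rest and watch the force.

>>> step_arm([
  {"travel": [-0.005, 0, 0], "twist": [0, 0, 0], "hand": 0},
  {"travel": [-0.01, 0, 0], "twist": [0, 0, 0], "hand": 0},
  {"travel": [-0.014, 0, 0], "twist": [0, 0, 0], "hand": 0},
  {"travel": [-0.016, 0, 0], "twist": [0, 0, 0], "hand": 0},
  {"travel": [-0.016, 0, 0], "twist": [0, 0, 0], "hand": 0},
])

```text
time_s: 4.8
tcp_pos: [0.5637, 0.0741, 0.1452]
eef_rot: [3.128, 0.296, -0.001]
force: [-0.2, 0.8, 0.1]
width: -0.0
finger_force: 0.0
```

>>> step_arm([
  {"travel": [-0.002, 0, 0], "twist": [0, 0, 0], "hand": 0},
  {"travel": [-0.002, 0, 0], "twist": [0, 0, 0], "hand": 0},
])

```text
time_s: 5.0
tcp_pos: [0.5629, 0.0739, 0.1453]
eef_rot: [3.128, 0.296, -0.0]
force: [1.0, 1.2, -0.1]
width: -0.0002
finger_force: 0.2
```

>>> step_arm([
  {"travel": [-0.002, 0, 0], "twist": [0, 0, 0], "hand": 0},
  {"travel": [-0.002, 0, 0], "twist": [0, 0, 0], "hand": 0},
])

```text
time_s: 5.2
tcp_pos: [0.5619, 0.0737, 0.1453]
eef_rot: [3.128, 0.296, 0.0]
force: [1.0, -0.6, -0.6]
width: 0.0001
finger_force: 0.4
```

>>> step_arm([
  {"travel": [-0.002, 0, 0], "twist": [0, 0, 0], "hand": 0},
  {"travel": [-0.002, 0, 0], "twist": [0, 0, 0], "hand": 0},
])

```text
time_s: 5.4
tcp_pos: [0.5609, 0.0735, 0.1453]
eef_rot: [3.128, 0.296, -0.0]
force: [0.1, 0.4, 0.4]
width: -0.0003
finger_force: 0.4
```

>>> step_arm([
  {"travel": [-0.002, 0, 0], "twist": [0, 0, 0], "hand": 0},
  {"travel": [-0.002, 0, 0], "twist": [0, 0, 0], "hand": 0},
])

```text
time_s: 5.6
tcp_pos: [0.5602, 0.0734, 0.1453]
eef_rot: [3.128, 0.296, 0.001]
force: [2.2, 0.7, -0.6]
width: 0.0005
finger_force: 1.5
```

>>> step_arm([
  {"travel": [-0.001, 0, 0], "twist": [0, 0, 0], "hand": 0},
  {"travel": [-0.001, 0, 0], "twist": [0, 0, 0], "hand": 0},
])

```text
time_s: 5.8
tcp_pos: [0.5601, 0.0734, 0.1454]
eef_rot: [-3.128, -0.296, -0.003]
force: [5.9, 0.5, -3.2]
width: 0.0001
finger_force: 3.0
```

>>> step_arm([
  {"travel": [-0.001, 0, 0], "twist": [0, 0, 0], "hand": 0},
  {"travel": [-0.001, 0, 0], "twist": [0, 0, 0], "hand": 0},
])

```text
time_s: 6.0
tcp_pos: [0.5601, 0.0734, 0.1454]
eef_rot: [-3.127, -0.296, -0.005]
force: [9.0, 2.1, -4.3]
width: -0.0001
finger_force: 4.3
```

The pane is at its stop (no motion, force climbing to 9 N at 0.5601). Now back off, then lift.

>>> step_arm([
  {"travel": [0.008, 0, 0], "twist": [0, 0, 0], "hand": 0},
  {"travel": [0.02, 0, 0], "twist": [0, 0, 0], "hand": 0},
  {"travel": [0.02, 0, -0.03], "twist": [0, 0, 0], "hand": 0},
  {"travel": [0.02, 0, -0.1], "twist": [0, 0, 0], "hand": 0},
  {"travel": [0.02, 0, -0.16], "twist": [0, 0, 0], "hand": 0},
  {"travel": [0.02, 0, -0.16], "twist": [0, 0, 0], "hand": 0},
])

```text
time_s: 6.6
tcp_pos: [0.5706, 0.0751, 0.2321]
eef_rot: [3.127, 0.296, 0.015]
force: [0.8, 0.5, 0.6]
width: 0.0002
finger_force: 0.0
```

```bash
python3 go.py -98,12,225 -98,12,100 -98,12,72
```

```text
now bal [ 27.   -0.5 232.1] F [0.81 0.5  0.56] t 6.6 twist [ 0.0009 -0.0061 -0.0034]
(-98.0, 12.0, 225.0) [0.4455 0.0633 0.225 ] travel [-0.2502 -0.0236  0.0118]
(-98.0, 12.0, 100.0) [0.4455 0.0633 0.1   ] travel [-0.2526 -0.024   0.2617]
(-98.0, 12.0, 72.0) [0.4455 0.0633 0.072 ] travel [-0.2531 -0.024   0.3177]
```

>>> step_arm([
  {"travel": [-0.1, -0.01, 0], "twist": [0, 0, 0], "hand": 0},
  {"travel": [-0.18, -0.018, 0], "twist": [0, 0, 0], "hand": 0},
  {"travel": [-0.25, -0.024, 0], "twist": [0, 0, 0], "hand": 0},
  {"travel": [-0.25, -0.024, 0], "twist": [0, 0, 0], "hand": 0},
  {"travel": [-0.25, -0.024, 0.08], "twist": [0, 0, 0], "hand": 0},
  {"travel": [-0.252, -0.024, 0.16], "twist": [0, 0, 0], "hand": 0},
  {"travel": [-0.252, -0.024, 0.23], "twist": [0, 0, 0], "hand": 0},
  {"travel": [-0.252, -0.024, 0.26], "twist": [0, 0, 0], "hand": 0},
  {"travel": [-0.252, -0.024, 0.26], "twist": [0, 0, 0], "hand": 0},
  {"travel": [-0.252, -0.024, 0.26], "twist": [0, 0, 0], "hand": 0},
  {"travel": [-0.252, -0.024, 0.26], "twist": [0, 0, 0], "hand": 0},
  {"travel": [-0.252, -0.024, 0.26], "twist": [0, 0, 0], "hand": 0},
  {"travel": [-0.252, -0.024, 0.26], "twist": [0, 0, 0], "hand": 0},
  {"travel": [-0.252, -0.024, 0.26], "twist": [0, 0, 0], "hand": 0},
  {"travel": [-0.252, -0.024, 0.26], "twist": [0, 0, 0], "hand": 0},
  {"travel": [-0.252, -0.024, 0.26], "twist": [0, 0, 0], "hand": 0},
  {"travel": [-0.252, -0.024, 0.26], "twist": [0, 0, 0], "hand": 0},
  {"travel": [-0.252, -0.024, 0.26], "twist": [0, 0, 0], "hand": 0},
  {"travel": [-0.252, -0.024, 0.26], "twist": [0, 0, 0], "hand": 0},
  {"travel": [-0.252, -0.024, 0.26], "twist": [0, 0, 0], "hand": 0},
])

```text
time_s: 8.6
tcp_pos: [0.4428, 0.0632, 0.0953]
eef_rot: [3.128, 0.296, -0.0]
force: [0.2, -0.5, -0.1]
width: -0.0001
finger_force: 0.0
```

```bash
python3 - <<'E'
from station import r
import cv2,numpy as np
a=r.capture("scene")[150:280,250:410,::-1]
cv2.imwrite("pics/p3.png",cv2.resize(a,None,fx=4.5,fy=4.5,interpolation=cv2.INTER_CUBIC))
E
python3 go.py -98,12,100 -98,12,68
```

```text
now bal [-100.6   12.4   95.3] F [ 0.77 -0.    0.35] t 8.65 twist [ 0.0001 -0.     -0.0034]
(-98.0, 12.0, 100.0) [0.4455 0.0633 0.1   ] travel [ 0.0053  0.0008 -0.0094]
(-98.0, 12.0, 68.0) [0.4455 0.0633 0.068 ] travel [0.0053 0.0008 0.0546]
```

View pics/p3.png

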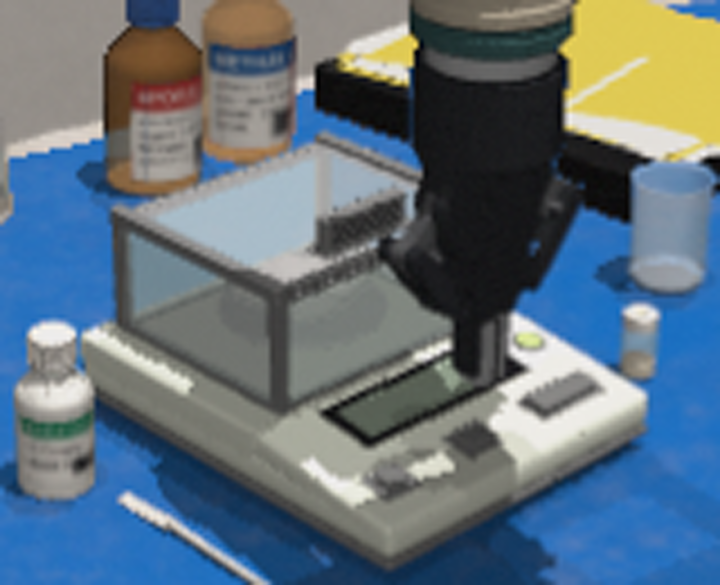

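The pane is shut (bar at (360,225), front edge at the frame) and the balance hasn't moved. The fingertips at (480,380) hang above the print key at (475,440). I lower to just above the key.

>>> step_arm([
  {"travel": [0.004, 0, 0.02], "twist": [0, 0, 0], "hand": 0},
  {"travel": [0.005, 0, 0.04], "twist": [0, 0, 0], "hand": 0},
  {"travel": [0.005, 0, 0.054], "twist": [0, 0, 0], "hand": 0},
  {"travel": [0.005, 0, 0.056], "twist": [0, 0, 0], "hand": 0},
  {"travel": [0.005, 0, 0.056], "twist": [0, 0, 0], "hand": 0},
  {"travel": [0.005, 0, 0.056], "twist": [0, 0, 0], "hand": 0},
])

```text
time_s: 9.25
tcp_pos: [0.4455, 0.0637, 0.0675]
eef_rot: [3.128, 0.296, 0.001]
force: [0.0, 0.4, 0.8]
width: -0.0005
finger_force: 0.0
```

>>> step_arm([
  {"travel": [0, 0, 0.004], "twist": [0, 0, 0], "hand": 0},
  {"travel": [0, 0, 0.004], "twist": [0, 0, 0], "hand": 0},
])

```text
time_s: 9.45
tcp_pos: [0.4453, 0.0636, 0.0653]
eef_rot: [3.128, 0.296, 0.0]
force: [-0.7, -0.4, -0.4]
width: -0.0001
finger_force: 0.0
```

>>> step_arm([
  {"travel": [0, 0, 0.003], "twist": [0, 0, 0], "hand": 0},
  {"travel": [0, 0, 0.003], "twist": [0, 0, 0], "hand": 0},
])

```text
time_s: 9.65
tcp_pos: [0.4452, 0.0636, 0.0637]
eef_rot: [3.128, 0.296, -0.0]
force: [0.1, -0.6, 0.9]
width: -0.0
finger_force: 0.0
```

>>> step_arm([
  {"travel": [0, 0, 0.002], "twist": [0, 0, 0], "hand": 0},
  {"travel": [0, 0, 0.002], "twist": [0, 0, 0], "hand": 0},
])

```text
time_s: 9.85
tcp_pos: [0.4454, 0.0637, 0.0628]
eef_rot: [3.128, 0.296, 0.0]
force: [0.0, -0.4, -0.3]
width: 0.0001
finger_force: 0.0
```

>>> step_arm([
  {"travel": [0, 0, 0.002], "twist": [0, 0, 0], "hand": 0},
  {"travel": [0, 0, 0.002], "twist": [0, 0, 0], "hand": 0},
])

```text
time_s: 10.05
tcp_pos: [0.4455, 0.0637, 0.062]
eef_rot: [3.128, 0.296, 0.001]
force: [-1.2, -0.4, 1.5]
width: 0.0
finger_force: 1.1
```

>>> step_arm([
  {"travel": [0, 0, 0.002], "twist": [0, 0, 0], "hand": 0},
  {"travel": [0, 0, 0.004], "twist": [0, 0, 0], "hand": 0},
  {"travel": [0, 0, 0.004], "twist": [0, 0, 0], "hand": 0},
])

```text
time_s: 10.35
tcp_pos: [0.4456, 0.0637, 0.06]
eef_rot: [3.128, 0.296, 0.002]
force: [1.0, 0.6, 2.7]
width: 0.0001
finger_force: 1.6
```

>>> step_arm([
  {"travel": [0, 0, 0.002], "twist": [0, 0, 0], "hand": 0},
  {"travel": [0, 0, 0.002], "twist": [0, 0, 0], "hand": 0},
])

```text
time_s: 10.55
tcp_pos: [0.4457, 0.0637, 0.0591]
eef_rot: [3.128, 0.296, 0.002]
force: [1.6, 0.2, 3.8]
width: -0.0001
finger_force: 1.9
```

>>> step_arm([
  {"travel": [0, 0, 0.001], "twist": [0, 0, 0], "hand": 0},
  {"travel": [0, 0, 0.001], "twist": [0, 0, 0], "hand": 0},
])

```text
time_s: 10.75
tcp_pos: [0.4458, 0.0637, 0.059]
eef_rot: [3.128, 0.296, 0.002]
force: [0.6, 0.7, 6.5]
width: 0.0
finger_force: 3.4
```

```bash
python3 - <<'E'
from station import r
import numpy as np
f=[]
for i in range(4):
    r.capture("scene"); s=r.read_state(); f.append(s["force"])
print(np.mean(f,0),s["tcp_pos"])
E
python3 go.py -98,12,90 -98,-56,90 -98,-56,66
```

```text
[0.70231256 0.47835796 6.96335675] [0.44582676 0.06372027 0.05898231]
now bal [-97.6  12.4  59. ] F [0.91 0.53 7.41] t 10.95 twist [ 0.0001 -0.0009 -0.0034]
(-98.0, 12.0, 90.0) [0.4455 0.0633 0.09  ] travel [-0.0007  0.0008 -0.062 ]
(-98.0, -56.0, 90.0) [ 0.4586 -0.0034  0.09  ] travel [ 1.000e-04  1.368e-01 -6.200e-02]
(-98.0, -56.0, 66.0) [ 0.4586 -0.0034  0.066 ] travel [-0.      0.1367 -0.014 ]
```

The print key is fully down (it stopped at 59.0, force 7 N). Now lift, move to tare and lower to just above it.

>>> step_arm([
  {"travel": [0, 0, -0.02], "twist": [0, 0, 0], "hand": 0},
  {"travel": [0, 0, -0.06], "twist": [0, 0, 0], "hand": 0},
  {"travel": [0, 0, -0.06], "twist": [0, 0, 0], "hand": 0},
  {"travel": [0, 0.07, -0.06], "twist": [0, 0, 0], "hand": 0},
  {"travel": [0, 0.136, -0.06], "twist": [0, 0, 0], "hand": 0},
  {"travel": [0, 0.136, -0.06], "twist": [0, 0, 0], "hand": 0},
  {"travel": [0, 0.136, -0.06], "twist": [0, 0, 0], "hand": 0},
  {"travel": [0, 0.136, -0.03], "twist": [0, 0, 0], "hand": 0},
  {"travel": [0, 0.136, -0.012], "twist": [0, 0, 0], "hand": 0},
  {"travel": [0, 0.136, -0.012], "twist": [0, 0, 0], "hand": 0},
  {"travel": [0, 0.136, -0.012], "twist": [0, 0, 0], "hand": 0},
])

```text
time_s: 12.05
tcp_pos: [0.4578, -0.0026, 0.0642]
eef_rot: [-3.127, -0.297, 0.001]
force: [0.5, -0.2, 0.9]
width: 0.0004
finger_force: 0.0
```

```bash
python3 go.py -98,-56,62.5
```

```text
now bal [-98.6 -55.1  64.2] F [ 0.5  -0.15  0.93] t 12.05 twist [-0.0001  0.0004 -0.0029]
(-98.0, -56.0, 62.5) [ 0.4586 -0.0034  0.0625] travel [0.0013 0.0019 0.0034]
```

>>> step_arm([
  {"travel": [0.001, 0, 0.003], "twist": [0, 0, 0], "hand": 0},
  {"travel": [0.001, 0, 0.005], "twist": [0, 0, 0], "hand": 0},
  {"travel": [0.001, 0, 0.005], "twist": [0, 0, 0], "hand": 0},
])

```text
time_s: 12.35
tcp_pos: [0.459, -0.0029, 0.0623]
eef_rot: [-3.128, -0.296, -0.002]
force: [-0.6, 1.0, 2.3]
width: -0.0
finger_force: 1.0
```

>>> step_arm([
  {"travel": [0, 0, 0.002], "twist": [0, 0, 0], "hand": 0},
  {"travel": [0, 0, 0.003], "twist": [0, 0, 0], "hand": 0},
  {"travel": [0, 0, 0.003], "twist": [0, 0, 0], "hand": 0},
])

```text
time_s: 12.65
tcp_pos: [0.4589, -0.003, 0.0606]
eef_rot: [3.127, 0.296, 0.002]
force: [1.1, 2.2, 3.3]
width: 0.0005
finger_force: 1.5
```

>>> step_arm([
  {"travel": [0, 0, 0.002], "twist": [0, 0, 0], "hand": 0},
  {"travel": [0, 0, 0.002], "twist": [0, 0, 0], "hand": 0},
])

```text
time_s: 12.85
tcp_pos: [0.4588, -0.0031, 0.0595]
eef_rot: [3.127, 0.296, 0.001]
force: [2.0, 1.4, 3.9]
width: -0.0
finger_force: 1.8
```

>>> step_arm([
  {"travel": [0, 0, 0.002], "twist": [0, 0, 0], "hand": 0},
  {"travel": [0, 0, 0.002], "twist": [0, 0, 0], "hand": 0},
])

```text
time_s: 13.05
tcp_pos: [0.459, -0.003, 0.059]
eef_rot: [3.127, 0.296, 0.002]
force: [0.6, 1.5, 8.0]
width: 0.0004
finger_force: 3.6
```

The tare key is fully down (stop at 59.0, 8 N). Now lift, and move clear to the front.

>>> step_arm([
  {"travel": [0, 0, -0.02], "twist": [0, 0, 0], "hand": 0},
  {"travel": [0, 0, -0.08], "twist": [0, 0, 0], "hand": 0},
  {"travel": [0, 0, -0.18], "twist": [0, 0, 0], "hand": 0},
  {"travel": [0, 0, -0.28], "twist": [0, 0, 0], "hand": 0},
  {"travel": [0, 0, -0.36], "twist": [0, 0, 0], "hand": 0},
  {"travel": [0, 0.1, -0.36], "twist": [0, 0, 0], "hand": 0},
  {"travel": [0, 0.2, -0.36], "twist": [0, 0, 0], "hand": 0},
  {"travel": [0, 0.3, -0.36], "twist": [0, 0, 0], "hand": 0},
  {"travel": [0, 0.4, -0.36], "twist": [0, 0, 0], "hand": 0},
  {"travel": [0, 0.5, -0.36], "twist": [0, 0, 0], "hand": 0},
  {"travel": [0, 0.5, -0.36], "twist": [0, 0, 0], "hand": 0},
  {"travel": [0, 0.5, -0.36], "twist": [0, 0, 0], "hand": 0},
])

```text
time_s: 14.25
tcp_pos: [0.5047, -0.2492, 0.2372]
eef_rot: [-3.126, -0.293, 0.004]
force: [0.2, 1.1, 0.1]
width: 0.0004
finger_force: 0.0
```

```bash
python3 - <<'E'
from station import r
import cv2,numpy as np
b=r.capture("top")[90:280,240:440,::-1]
cv2.imwrite("pics/end.png",cv2.resize(b,None,fx=3,fy=3,interpolation=cv2.INTER_CUBIC))
print(r.read_state()["qd"].round(3))
E
```

```text
[ 0.026 -0.026  0.008  0.001 -0.004  0.   ]
```

View pics/end.png

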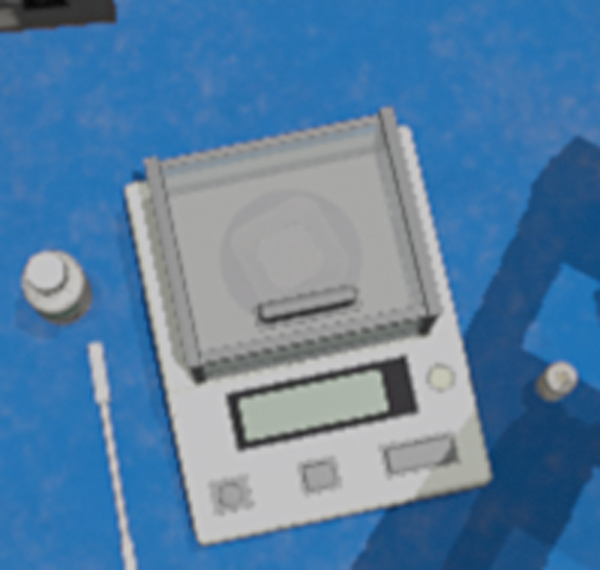

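The pane is shut (bar at (307,303), front edge on the frame). The balance, boat, bottle, spatula and vial are undisturbed, both keys are up and the hand is clear.

```bash
python3 -c "
from station import r
print(r.finish_job())"
```

```text
the job is handed in; nothing more can be done
None
```

The pane is pushed fully shut, the print key and then the tare key were pressed fully down after more than two seconds with the hand off the balance, both keys are up, the hand is clear, and the job was handed in at about 14.3 s (no verdict was returned).

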